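# Turn the lamp base in the slide-jaw holder, then hold out the marble tray

## Robot

A 7-joint arm with a two-finger parallel gripper is mounted at the origin on the work surface. World frame = base frame: x ahead of the robot, y to its left, z up, the work surface at z = 0. Lengths are in m, angles in rad, forces in N, time in s.
With the tool pointing down it reaches from about 0.35 to 0.9 m from the base axis. Payload 8.1 kg.
Tool frame: the origin (TCP) lies between the finger pads; the fingertips stand arm.finger_overhang ahead of it and the grasp point (between the pads) lies 11 mm behind it (arm.finger_overhang is the distance from the TCP to the fingertips, in m); z points along the fingers, y is the line along which they close (so a half turn about z gives the same grasp; the last joint's range is limited). The gripper opens to 92 mm and grips with 3 to 60 N. Pads are 19 mm wide; open, the fingers measure 130 mm over their backs; the gripper's body (75 mm by 190 mm) begins 47 mm behind the grasp point.
Start: joints at [1.094, 0.434, 0.025, 1.573, -0.012, 1.134, -0.075], TCP at [0.228, -0.582, 0.235] pointing down, gripper open.
Joint ranges: [-2.62, 2.62], [-0.44, 2.09], [-1.27, 1.32], [0.08, 2.57], [-1.32, 4.46], [0.12, 2], [-2.74, 2.74]. Speed limits (rad/s): [2.22, 2.22, 3.01, 3.01, 3.14, 3.14, 3.14].

## Interface

Orientations are given as [roll, pitch, yaw] about the fixed x, y, z axes, in that order (R = Rz(yaw) Ry(pitch) Rx(roll)).
In Python, from workcell import arm gives the robot as it stands. The module is installed in compiled form; this text tells all that it offers.
- The arm moves only by the shell command python3 -m handwheel 'ROWS' [OPENING] [FORCE]. ROWS is a JSON object whose one key "plan" holds one flat list of numbers, 4 for each row, row after row: the shift along the world's x, y, z in mm, then the turn about the world's z in rad. A call has 1 to 5 rows; each row is the pose to reach, as a shift and turn from the pose commanded when the call began; what a row does not reach only later rows make up. A row lasts 1/12 s, in which the tool goes at most 41.7 mm and 7.16 degrees, less where a joint would pass 70% of its speed; a pose out of reach is approached as far as the arm can. A call with a gripper value outside its range is refused whole. OPENING is the opening, from 0 (shut) to 1 (fully open), set as the call begins (- or left out, the last holds). The fingers move at their own pace and stop on an object; FORCE is the grip in N (left out, the last holds). Time passes only in rows, so rows that repeat a pose let the fingers close. It gives the time, the measured TCP pose, the force, the opening and the grip force at its end, in the units of the state.
- arm.get_obs(): the state, without advancing time (a new reading comes with each control period).
- arm.capture(name): name is "side" or "top" or "wrist"; returns the picture (400x640x3 uint8, red, green, blue); there is no depth.
- arm.camera_info(name): a dict with "K" (3x3 intrinsics, pixels), "rvec" (rotation vector, rad) and "tvec" (3), from world to camera coordinates, as OpenCV has them. Camera axes: x right, y down, z forward; pixel columns grow to the right and rows downward; lengths in m; the calibration is good to about 2 mm. The wrist camera is an equidistant fisheye: a pixel r from the principal point sees the ray r / f radians off the axis. A picture is of the moment at which its call begins: read the wrist's pose just before it. camera_info takes no time and is no camera call; for the wrist camera it gives the pose at the moment of the call.
- arm.job_done(): hands the job in; it is judged then, once.
Trained networks look in the newest picture that a camera, given by its name, has taken for a name from the list of things; names that differ only in an ending like _2 or _b are one class to them, and where a whole thing is asked for, a point or a joint stands for the part that bears it (a point fixed in the world has none). Each returns a list of dicts, best first, with "p" (0 to 1); they miss things now and then, are a little off and sometimes report something else, mostly with a low value. They report only what shows in the picture. A call takes as long as a camera call. They do not tell look-alikes from the thing itself.
- arm.cut_out(camera, name): "pixels" (400x640 bool, what is visible of it) and "extent" ([left, top, width, height] in pixels, round what is visible of it).
The state is a dict: "time": time; "q": joint angles; "joint_vel": joint speeds; "effort": joint torques, N m; "eef_pos": TCP position; "ee_rot": TCP orientation; "wrist_force": force on the tool from outside, world axes, zero at the start; "wrist_torque": the same for the moment, N m; "gripper_width": finger opening in m; "grasp_force": force on a finger pad.
Only numpy, scipy, OpenCV 4.12 (cv2) and the standard library are available. Lean on these libraries where they do the work, as an engineer would, in place of code of your own. Each camera call takes 0.05 s, during which the arm holds its last target. There are 200 camera calls.

## Task

Get the lamp base ready for its second side: slide the holder's jaw open, turn the block half round so that its bare timber face with the round hollow looks away from you towards the maker across the table, stand it fully down between the jaws again and slide the jaw snug against it. Then lift the small white tray with the upright handle, without letting the marble roll out of its cork pocket, and hold it out to the maker: level, about a hand's breadth above the middle of the black grid mat in the middle of the table, marble end away from you; finish while still holding it there, not putting it down. Leave the glue bottle, the tub, the jar and the nippers where they are.

Things in the scene. Friction and masses are not known exactly. Their poses are not given: they have to be found in the camera images.
- holder: Slide-jaw holder fixed to the table left or right of the mat. Aluminium base 90 x 190 x 20 mm (x, y, z); blue jaws 70 mm wide, tops 53 mm over the table. Origin: centre of underside. +x: roughly away from robot, to the maker. Fixed jaw's face at y = -48 mm, sliding jaw's face at y = +8 mm + joint value. The lamp base belongs between, centre at x 0, y -20, on the base top z 20 mm.
- jaw (a joint): Position of the sliding jaw in m along the holder's +y: 0 = snug on the 56 mm wide lamp base (it starts within 1 mm of that), 0.032 = fully open, at a stop. It slides with about 4 N of friction and stays where it is left; no spring, no screw.
- jaw_grip (a point): On the sliding jaw's black upright grip bar, 20 mm (holder x) by 14 mm (holder y), top 92 mm over the table; this point is 80 mm over the table, 40 mm in holder +y of the sliding jaw's gripping face. The blue jaw body below the bar is up to 51 mm high. Moves with the jaw. Can be pinched from above across its holder-x faces.
- lamp_base: Square timber block 56 x 56 x 90 mm tall, about 0.22 kg, brass stub 10 mm high on top. Origin: centre of underside, z up. +x face: finished glass mosaic; -x face: bare brown timber with a dark round hollow; y faces: white, these go against the jaws. Starts clamped, mosaic to the maker (its x along holder x). Its top 57 mm stand above the jaws, free to grip from above on either pair of faces.
- bare_face (a point): Centre of the lamp base's bare timber face: 28 mm from the block's axis, 45 mm above its underside.
- tray: White wooden carrying tray 150 x 94 mm (x, y), rim 18 mm high, about 0.22 kg, on the table. Origin: centre of underside, z up. Upright handle board across the middle (x = 0), 12 mm thick (x); its top rail is 80 mm long (y), 64 to 92 mm above the underside, to be pinched from above along tray x. +x half: cork with the marble's pocket; -x half: glass samples stuck down.
- pocket (a point): Where the marble's centre rests: 38.5 mm in tray +x of the tray's origin, 21.5 mm above its underside. The pocket in the cork is 28 mm across and 3 mm deep; the marble can roll about 6 mm in it, and rolls out if the tray tips more than about 35 degrees or is jerked.
- marble_center (a point): Centre of the loose blue glass marble, 25 mm diameter, 21 g.
- mat: The maker's black plastic grid mat, fixed mid-table between holder and tray (not the bigger mat at the table's side), 240 x 200 mm (x, y), 12 mm thick. Origin: centre of its underside; +x points roughly away from the robot, towards the maker.
- mat_far_edge (a point): Middle of the mat's edge on the maker's side, on its top, 120 mm in mat +x of the mat's origin: the tray's +x (marble) end should point this way.
- glue: Bystander: white glue bottle, 52 mm diameter, 125 mm tall, standing on the table near the robot; origin under its centre.
- tub: Bystander: low open plastic tub of brown glass chips, 85 x 120 x 45 mm, beyond the work; origin under its centre.
- jar: Bystander: low jar with blue cap, 64 mm diameter, 62 mm tall, beyond the work; origin under its centre.
- nippers: Bystander: wheel nippers with red handles lying on the table near the robot, about 180 x 60 x 14 mm; origin on the table under their middle.
Not all that is in view belongs to the job. What is shaped like the tray but red is not meant. Leave any purple look-alike of the holder alone.

How it is judged:
On the way, in this order (a step that is already met when the one before it is completed fails the run):
1. the sliding jaw is drawn open by more than 12 mm (value of joint jaw above 0.012 m), for 0.2 s.
2. the lamp base stands down between the jaws with its bare face towards the maker, and the jaw is snug on it (x of bare_face in the frame of holder above 0.01 m and x of lamp_base in the frame of holder between -0.016 and 0.016 m and y of lamp_base in the frame of holder between -0.024 and -0.016 m and z of lamp_base in the frame of holder between 0.0165 and 0.0235 m and angle between the x axis of lamp_base and the x axis of holder, either way round below 0.06 rad and angle between lamp_base's own z axis and vertical below 0.06 rad and value of joint jaw below 0.0025 m), for 0.3 s.
3. the gripper has lifted the tray clear of the table with the marble in its pocket (height (world z) of tray above 0.03 m and distance between marble_center and pocket below 0.011 m and contact force between the fingers and tray above 0.5 N), for 0.2 s.
At the end, for the whole second after the job is handed in: Block upright and square in the holder (3 deg, mid-jaw within 16 mm), bare face to the maker, jaw within 2.5 mm of snug; fingers hold the tray still, level within 5 deg, underside 55-200 mm above the table, within 50 mm of mat centre, marble end to the maker (40 deg), marble in its pocket (all of step 2 and horizontal distance between tray and mat below 0.05 m and height (world z) of tray between 0.055 and 0.2 m and angle between tray's own z axis and vertical below 0.09 rad and x of mat_far_edge in the frame of tray above 0.06 m and linear speed of tray below 0.03 m/s and contact force between the fingers and tray above 0.5 N and contact force between tray and mat below 0.1 N and distance between marble_center and pocket below 0.011 m); the arm keeps its last pose, push and grip.
It fails at once if the marble leaves its pocket (distance between marble_center and pocket above 0.016 m).
It fails at once if the glue bottle moved by more than 20 mm (distance of glue from where it was at the start of the episode above 0.02 m).
It fails at once if the tub of chips moved by more than 20 mm (distance of tub from where it was at the start of the episode above 0.02 m).
It fails at once if the jar moved by more than 20 mm (distance of jar from where it was at the start of the episode above 0.02 m).
It fails at once if the nippers moved by more than 20 mm (distance of nippers from where it was at the start of the episode above 0.02 m).
It also fails if it takes over 72 s, if anything falls off the work surface, if the arm or the gripper's body presses on something with over 40 N, if the wrist force passes 120 N, or if a joint passes its speed limit or range.

## Working session

There is one attempt and no reset: what is moved stays moved. The work goes in short steps, Python scripts to look and compute and a shell command to move; the robot and the scene stay as the last step left them, time stands still between calls to the robot, and variables do not carry over. Pictures are saved under pics/ and viewed, at most 10 in all, crops included, and the job is handed in when it is done.

```bash
mkdir -p pics
python3 - <<'E'
from workcell import arm
import cv2
o=arm.get_obs(); print(o['time'],o['eef_pos'],o['ee_rot'],o['gripper_width'],arm.finger_overhang)
for n in ['top','side']:
    im=arm.capture(n); cv2.imwrite(f'pics/{n}0.png',im[:,:,::-1])
    for k in ['holder','jaw_grip','lamp_base','tray','marble_center','mat','glue','tub','jar','nippers']:
        print(n,k,[(round(float(d['p']),2),[int(v) for v in d['extent']]) for d in arm.cut_out(n,k)][:3])
E
```

```text
0.0 [ 0.22800533 -0.58137358  0.23393426] [-3.13999693e+00  1.24276453e-04  3.73705298e-01] 0.09195152916101276 0.008
top holder [(0.95, [401, 244, 68, 33]), (0.88, [386, 177, 65, 31])]
top jaw_grip [(0.9, [401, 179, 22, 24]), (0.66, [416, 248, 19, 22])]
top lamp_base [(0.62, [421, 175, 27, 22])]
top tray [(0.76, [199, 173, 40, 55]), (0.7, [171, 257, 50, 63])]
top marble_center [(0.57, [212, 183, 7, 8])]
top mat [(0.75, [273, 231, 21, 20]), (0.67, [290, 116, 74, 89])]
top glue [(0.61, [274, 230, 20, 22])]
top tub []
top jar [(0.59, [397, 106, 24, 25]), (0.27, [199, 172, 41, 56])]
top nippers [(0.85, [343, 208, 18, 66]), (0.64, [420, 174, 26, 25])]
side holder [(0.81, [317, 145, 42, 40]), (0.72, [383, 142, 41, 45])]
side jaw_grip [(0.86, [329, 148, 23, 24]), (0.75, [394, 148, 22, 24])]
side lamp_base [(0.97, [332, 129, 19, 27])]
side tray [(0.77, [350, 312, 91, 76]), (0.76, [239, 269, 76, 61])]
side marble_center [(0.47, [255, 297, 10, 13])]
side mat [(0.59, [221, 183, 115, 66])]
side glue [(0.79, [344, 215, 26, 55]), (0.66, [237, 266, 82, 63])]
side tub [(0.8, [155, 245, 66, 59])]
side jar [(0.26, [344, 217, 27, 54])]
side nippers [(0.6, [336, 202, 72, 22])]
```

View pics/top0.png

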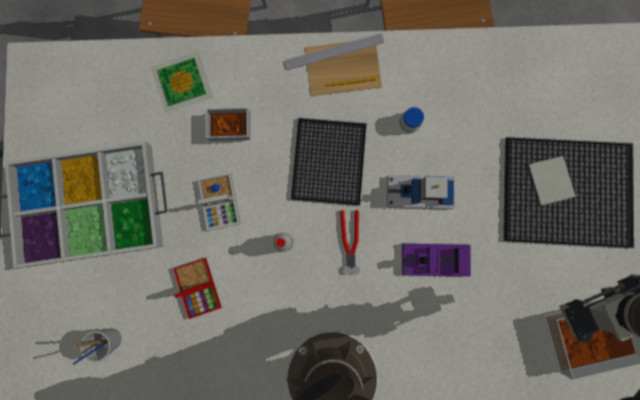

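View pics/side0.png

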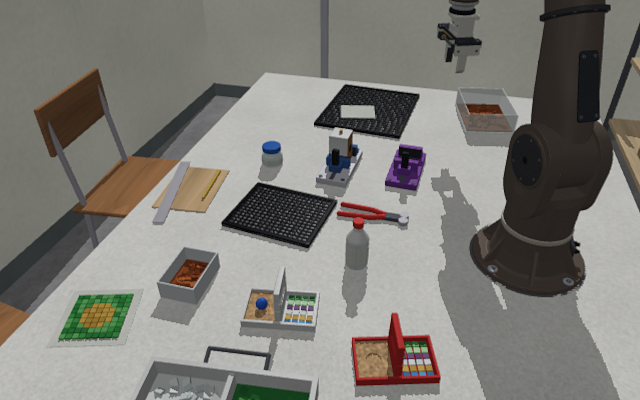

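Candidates: the holder is the blue/aluminium one at top (420,192), and the purple one at (436,260) is a decoy. The tray is the white one at (218,201), and the red one at (197,288) is a decoy. The mat is the one at (329,160), not the bigger one at (568,192). The block is at (436,187) and the grip bar at (411,190), on the holder's left (+y) side.

```bash
cat > h.py <<'E'
import numpy as np, cv2
from workcell import arm
def cam(n):
    c=arm.camera_info(n); R=cv2.Rodrigues(np.array(c['rvec'],float))[0]; return np.array(c['K'],float),R,np.array(c['tvec'],float).ravel()
def unproj(n,uv,z,c=None):
    K,R,t=c or cam(n); u=np.atleast_2d(np.array(uv,float)); d=(u-K[:2,2])/[K[0,0],K[1,1]]
    if n=='wrist':
        r=np.linalg.norm(d,axis=1,keepdims=True)+1e-12; ray=np.hstack([d/r*np.sin(r),np.cos(r)])
    else: ray=np.hstack([d,np.ones((len(d),1))])
    w=ray@R; C=-R.T@t; return C+w*((z-C[2])/w[:,2:])
def proj(n,P,c=None):
    K,R,t=c or cam(n); p=np.atleast_2d(P)@R.T+t
    if n=='wrist':
        r=np.linalg.norm(p[:,:2],axis=1,keepdims=True)+1e-12; d=p[:,:2]/r*np.arctan2(r,p[:,2:])
    else: d=p[:,:2]/p[:,2:]
    return d*[K[0,0],K[1,1]]+K[:2,2]
def box(lx,ly,z0,z1,cx=0,cy=0):
    return np.array([[cx+a*lx/2,cy+b*ly/2,z] for a in(-1,1) for b in(-1,1) for z in(z0,z1)])
def place(P,x,y,yaw):
    c,s=np.cos(yaw),np.sin(yaw); return P@np.array([[c,s,0],[-s,c,0],[0,0,1]])+[x,y,0]
E
python3 - <<'E'
from h import *
for nm,uv,z in [('mat',[(299,119),(367,124),(361,205),(290,199)],.012),('holder base',[(388,176),(453,178),(454,208),(387,206)],.02),('block top',[(435,187)],.09),('grip',[(410,188)],.092),('tray',[(199,180),(231,174),(240,222),(208,229)],.018),('glue',[(281,242)],.125),('jar',[(413,117)],.06),('nip',[(343,211),(358,211),(349,272)],.01)]:
    p=unproj('top',uv,z)[:,:2]; print(nm,p.round(3).tolist(),p.mean(0).round(3))
K,R,t=cam('wrist'); print(K, -R.T@t, R.T[:,2], R.T[:,0], R.T[:,1])
E
```

```text
mat [[0.735, 0.072], [0.714, -0.124], [0.479, -0.099], [0.502, 0.104]] [ 0.608 -0.012]
holder base [[0.56, -0.178], [0.549, -0.362], [0.463, -0.36], [0.474, -0.171]] [ 0.511 -0.268]
block top [[0.517, -0.291]] [ 0.517 -0.291]
grip [[0.516, -0.224]] [ 0.516 -0.224]
tray [[0.564, 0.363], [0.578, 0.271], [0.44, 0.247], [0.423, 0.338]] [0.501 0.305]
glue [[0.381, 0.122]] [0.381 0.122]
jar [[0.718, -0.248]] [ 0.718 -0.248]
nip [[0.464, -0.047], [0.463, -0.09], [0.291, -0.058]] [ 0.406 -0.065]
[[309.70691629   0.         324.81361083]
 [  0.         309.70691629 199.77199105]
 [  0.           0.           1.        ]] [ 0.30198553 -0.55244878  0.38319243] [-0.27101483 -0.10702306 -0.95660704] [ 3.65085164e-01 -9.30973845e-01  7.23574602e-04] [-0.89065357 -0.34904694  0.29138025]
```

```bash
python3 -m handwheel '{"plan":[24,32,5,0.095,48,64,10,0.19,72,96,15,0.285,96,128,20,0.38,120,160,25,0.475]}' 1 
python3 -m handwheel '{"plan":[24,32,5,0.095,48,64,10,0.19,72,96,15,0.285,96,128,20,0.38,120,160,25,0.475]}'
python3 -m handwheel '{"plan":[24,32,5,0.095,48,60,10,0.187,48,60,10,0.187]}'
python3 - <<'E'
from h import *
o=arm.get_obs(); print(o['time'],o['eef_pos'],o['ee_rot'],o['q'])
im=arm.capture('wrist'); cv2.imwrite('pics/w1.png',im[:,:,::-1])
np.savez('pics/w1.npz',*cam('wrist'))
for k in ['holder','jaw_grip','lamp_base']:
    print(k,[(round(float(d['p']),2),[int(v) for v in d['extent']]) for d in arm.cut_out('wrist',k)][:3])
E
```

```text
time: 1.52
eef_pos: [0.349, -0.4203, 0.2602]
ee_rot: [3.141, 0.0, 0.853]
wrist_force: [0.9, -1.0, -0.8]
gripper_width: 0.0922
grasp_force: 0.0
time: 1.93
eef_pos: [0.469, -0.2602, 0.2853]
ee_rot: [3.141, 0.0, 1.328]
wrist_force: [1.1, -1.1, 0.0]
gripper_width: 0.0921
grasp_force: 0.0
time: 2.18
eef_pos: [0.521, -0.1938, 0.2961]
ee_rot: [3.137, -0.004, 1.526]
wrist_force: [0.5, 0.8, 0.8]
gripper_width: 0.0918
grasp_force: 0.0
2.1833 [ 0.52097842 -0.19384478  0.29609027] [ 3.13722877 -0.00367174  1.52628347] [ 0.56365514  0.30808611 -0.39572479  1.62859467  0.12001121  1.22587076
  0.09996062]
holder [(0.91, [169, 177, 58, 84]), (0.89, [288, 150, 64, 121])]
jaw_grip [(0.94, [171, 203, 48, 41]), (0.88, [292, 176, 51, 38])]
lamp_base [(0.75, [299, 216, 49, 57])]
```

View pics/w1.png

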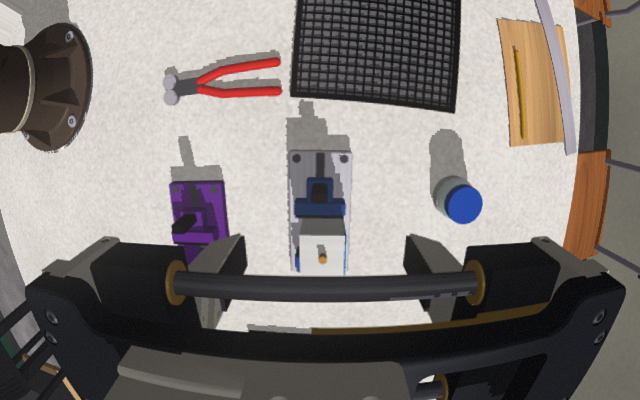

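Run:
```python
from h import *
im=cv2.imread('pics/w1.png')[145:275,265:375]; cv2.imwrite('pics/w1c.png',cv2.resize(im,None,fx=4.5,fy=4.5,interpolation=cv2.INTER_CUBIC))
```

```text
(no output)
```

View pics/w1c.png

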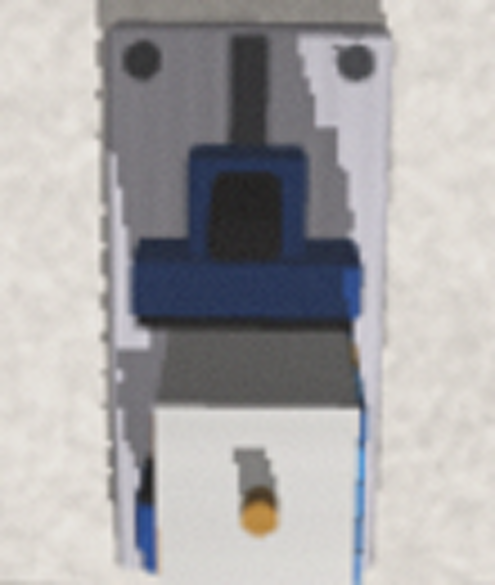

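Crop: the holder base's +y corners are at (108,28) and (388,38), the block top's +y edge runs (157,405)–(363,405), and the brass stub is at (259,518). The mosaic is on the right (maker) side, and the jaws are blue, so the choice is right.

Run:
```python
from h import *
from scipy.optimize import least_squares
z=np.load('pics/w1.npz'); c=[z['arr_0'],z['arr_1'],z['arr_2']]
uv=np.array([(108,28),(388,38),(157,405),(363,405),(259,520)])/4.5+[265,145]
P=np.array([[-.045,.095,.02],[.045,.095,.02],[-.028,.008,.11],[.028,.008,.11],[0,-.02,.12]])
f=lambda p:(proj('wrist',place(P,*p),c)-uv).ravel()
r=least_squares(f,[.515,-.268,-.06]); print(r.x.round(4),r.fun.reshape(-1,2).round(2))
for uvt,zz in [([(388,176),(453,178),(454,208),(387,206)],.02)]:
    q=place(np.array([[0,.048,.08],[0,-.02,.09]]),*r.x); print(q.round(4)); print(proj('top',place(P,*r.x)).round(1))
```

```text
[ 0.5125 -0.2716 -0.0329] [[-0.45  0.74]
 [ 2.46 -2.8 ]
 [-1.7   1.24]
 [ 0.13  0.41]
 [-0.11  0.37]]
[[ 0.514  -0.2236  0.08  ]
 [ 0.5118 -0.2916  0.09  ]]
[[388.4 207.2]
 [388.1 175.6]
 [426.9 198.5]
 [426.5 177.4]
 [438.4 187.6]]
```

```bash
python3 -m handwheel '{"plan":[-1,-10,-20,0.015,-2,-22,-60,0.015,-2,-22,-100,0.015,-2,-22,-140,0.015,-2,-22,-160,0.015]}' 
python3 -m handwheel '{"plan":[0,0,0,0,0,0,0,0]}'
python3 - <<'E'
from h import *
im=arm.capture('wrist'); cv2.imwrite('pics/w2.png',im[100:330,180:470,::-1].repeat(2,0).repeat(2,1))
E
```

```text
time: 2.8
eef_pos: [0.5104, -0.2255, 0.1303]
ee_rot: [-3.136, -0.001, 1.521]
wrist_force: [-1.3, 0.7, -0.2]
gripper_width: 0.0919
grasp_force: 0.0
time: 2.97
eef_pos: [0.5129, -0.225, 0.1343]
ee_rot: [-3.139, -0.0, 1.523]
wrist_force: [0.2, -0.7, 0.7]
gripper_width: 0.092
grasp_force: 0.0
```

View pics/w2.png

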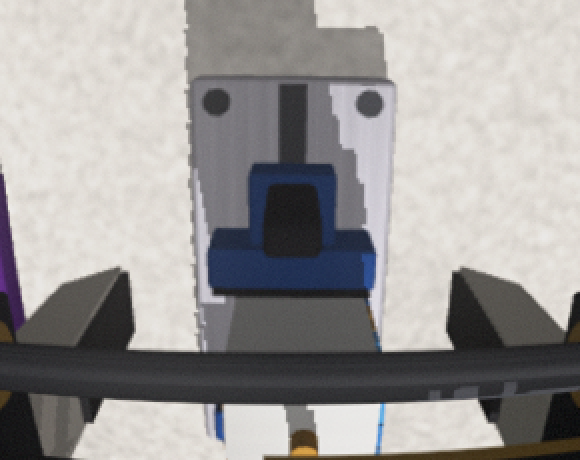

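The bar is centred between the fingers (crop column 292, against a finger midpoint of 290). I'll descend, pinch it and pull the jaw open.

```bash
python3 -m handwheel '{"plan":[1,1,-30,0,1,1,-55,0,1,1,-65,0,1,1,-65,0]}' 
python3 -m handwheel '{"plan":[0,0,0,0,0,0,0,0,0,0,0,0,0,0,0,0,0,0,0,0]}' 0 25
python3 -m handwheel '{"plan":[0,0,0,0,0,0,0,0,0,0,0,0]}' 
python3 -m handwheel '{"plan":[0,6,0,0,1,13,0,0,1,20,0,0,1,26,0,0,1,29,0,0]}' 
python3 -m handwheel '{"plan":[0,0,0,0,0,0,0,0,0,0,0,0]}'
```

```text
time: 3.35
eef_pos: [0.5147, -0.2232, 0.0694]
ee_rot: [-3.14, -0.0, 1.525]
wrist_force: [-0.9, 0.3, -0.0]
gripper_width: 0.0916
grasp_force: 0.0
time: 3.77
eef_pos: [0.5157, -0.2231, 0.0706]
ee_rot: [3.14, 0.001, 1.526]
wrist_force: [1.4, 0.3, -0.3]
gripper_width: 0.0633
grasp_force: 0.0
time: 4.02
eef_pos: [0.5152, -0.2228, 0.0698]
ee_rot: [3.142, 0.0, 1.526]
wrist_force: [-0.3, 0.7, -0.2]
gripper_width: 0.0429
grasp_force: 0.0
time: 4.43
eef_pos: [0.5163, -0.1921, 0.0698]
ee_rot: [-3.142, -0.001, 1.527]
wrist_force: [-0.4, 0.7, -0.4]
gripper_width: 0.0099
grasp_force: 0.0
time: 4.68
eef_pos: [0.5162, -0.1942, 0.0698]
ee_rot: [3.142, 0.0, 1.526]
wrist_force: [-0.0, 0.6, 0.4]
gripper_width: 0.0003
grasp_force: 0.0
```

The fingers close at only about 75 mm/s, so they hadn't reached the bar when I pulled. I'll reopen part-way, go back and wait for contact this time.

```bash
python3 -m handwheel '{"plan":[0,0,0,0,0,0,0,0,0,0,0,0,0,0,0,0,0,0,0,0]}' 0.6
python3 -m handwheel '{"plan":[0,0,0,0,0,0,0,0,0,0,0,0,0,0,0,0,0,0,0,0]}'
python3 -m handwheel '{"plan":[0,-8,0,0,-1,-16,0,0,-1,-24,0,0,-1,-29,0,0,-1,-29,0,0]}'
python3 -m handwheel '{"plan":[0,0,0,0,0,0,0,0,0,0,0,0,0,0,0,0,0,0,0,0]}' 0 25
python3 -m handwheel '{"plan":[0,0,0,0,0,0,0,0,0,0,0,0]}'
```

```text
time: 5.1
eef_pos: [0.5162, -0.194, 0.0697]
ee_rot: [3.142, 0.0, 1.526]
wrist_force: [0.1, 0.7, -0.5]
gripper_width: 0.0289
grasp_force: 0.0
time: 5.52
eef_pos: [0.5162, -0.1938, 0.0697]
ee_rot: [-3.142, -0.0, 1.526]
wrist_force: [1.4, -0.7, 0.2]
gripper_width: 0.0548
grasp_force: 0.0
time: 5.93
eef_pos: [0.5149, -0.2251, 0.0697]
ee_rot: [-3.142, 0.001, 1.523]
wrist_force: [0.1, 0.2, -0.2]
gripper_width: 0.0552
grasp_force: 0.0
time: 6.35
eef_pos: [0.5153, -0.2225, 0.0698]
ee_rot: [3.142, -0.0, 1.526]
wrist_force: [0.4, -0.1, -0.8]
gripper_width: 0.0261
grasp_force: 0.0
time: 6.6
eef_pos: [0.5137, -0.2225, 0.0696]
ee_rot: [-3.139, -0.0, 1.526]
wrist_force: [-5.6, 1.4, 4.0]
gripper_width: 0.0199
grasp_force: 25.0
```

```bash
python3 -m handwheel '{"plan":[-1,6,0,0,-1,13,0,0,-1,20,0,0,0,26,0,0,0,29,0,0]}' 
python3 -m handwheel '{"plan":[0,0,0,0,0,0,0,0]}'
```

```text
time: 7.02
eef_pos: [0.5153, -0.1935, 0.0696]
ee_rot: [3.142, 0.0, 1.526]
wrist_force: [1.8, -5.2, -4.0]
gripper_width: 0.0196
grasp_force: 25.0
time: 7.18
eef_pos: [0.5153, -0.193, 0.0696]
ee_rot: [3.142, -0.001, 1.526]
wrist_force: [1.8, 2.3, -2.8]
gripper_width: 0.0198
grasp_force: 25.0
```

```bash
python3 -m handwheel '{"plan":[0,0,0,0,0,0,0,0,0,0,0,0,0,0,0,0]}' 0.95
python3 -m handwheel '{"plan":[0,0,35,0,0,0,70,0,0,0,105,-0.1,0,-10,125,-0.22,-1,-30,130,-0.34]}' 
python3 -m handwheel '{"plan":[-1,-20,0,-0.12,-2,-40,0,-0.24,-3,-60,0,-0.36,-3,-68,0,-0.48,-3,-68,0,-0.6]}' 
python3 -m handwheel '{"plan":[0,0,0,-0.12,0,0,0,-0.24,0,0,0,-0.36,0,0,0,-0.48,0,0,0,-0.6]}' 
python3 -m handwheel '{"plan":[0,0,-30,-0.031,0,0,-30,-0.031,0,0,-30,-0.031]}'
python3 - <<'E'
from h import *
print(arm.get_obs()['q'])
im=arm.capture('wrist'); cv2.imwrite('pics/w3.png',im[:,:,::-1])
np.savez('pics/w3.npz',*cam('wrist'))
for k in ['lamp_base']:
    print(k,[(round(float(d['p']),2),[int(v) for v in d['extent']]) for d in arm.cut_out('wrist',k)][:3])
E
```

```text
time: 7.52
eef_pos: [0.5153, -0.1939, 0.0699]
ee_rot: [3.141, -0.0, 1.526]
wrist_force: [-0.7, -0.9, -0.9]
gripper_width: 0.042
grasp_force: 0.0
time: 7.93
eef_pos: [0.5169, -0.222, 0.2045]
ee_rot: [3.135, -0.002, 1.184]
wrist_force: [0.3, 0.3, 0.1]
gripper_width: 0.075
grasp_force: 0.0
time: 8.35
eef_pos: [0.5104, -0.2949, 0.1997]
ee_rot: [3.141, 0.001, 0.576]
wrist_force: [0.2, 0.0, -0.4]
gripper_width: 0.0872
grasp_force: 0.0
time: 8.77
eef_pos: [0.5111, -0.2918, 0.1998]
ee_rot: [-3.142, -0.0, -0.02]
wrist_force: [-0.0, 0.0, -0.6]
gripper_width: 0.0871
grasp_force: 0.0
time: 9.02
eef_pos: [0.5101, -0.2912, 0.1687]
ee_rot: [-3.14, 0.003, -0.043]
wrist_force: [0.8, 0.1, 1.4]
gripper_width: 0.087
grasp_force: 0.0
[ 0.42175551  0.43754861  0.00841778  1.7463201  -0.00434596  0.96138247
 -1.18234153]
lamp_base [(0.82, [280, 153, 80, 97])]
```

View pics/w3.png

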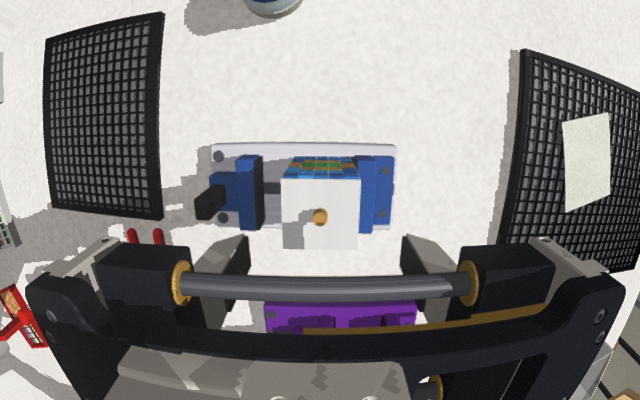

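The jaw stands open (blue jaw edge at column 263, block edge at 283). The block is centred at column 320 against a finger midpoint of 325, with its mosaic facing the maker. I'll descend and grip it across the white faces.

```bash
python3 -m handwheel '{"plan":[0,0,-35,0,0,0,-70,0,0,0,-90,0,0,0,-96,0,0,0,-96,0]}' 
python3 -m handwheel '{"plan":[0,0,0,0,0,0,0,0,0,0,0,0,0,0,0,0,0,0,0,0]}' 0.3 20
python3 -m handwheel '{"plan":[0,0,0,0,0,0,0,0,0,0,0,0,0,0,0,0]}'
```

```text
time: 9.53
eef_pos: [0.5108, -0.2917, 0.0732]
ee_rot: [-3.141, 0.002, -0.045]
wrist_force: [-0.2, -0.7, 0.5]
gripper_width: 0.0877
grasp_force: 0.0
time: 9.95
eef_pos: [0.5122, -0.289, 0.075]
ee_rot: [-3.138, -0.001, -0.044]
wrist_force: [-1.6, 18.7, 14.6]
gripper_width: 0.0588
grasp_force: 9.1
time: 10.28
eef_pos: [0.5123, -0.2878, 0.075]
ee_rot: [-3.137, -0.001, -0.043]
wrist_force: [-2.1, 13.3, 12.6]
gripper_width: 0.0561
grasp_force: 20.0
```

```bash
python3 -m handwheel '{"plan":[0,4,0,0,0,7,5,0,0,8,30,0,0,8,55,0,0,8,65,0]}' 
python3 -m handwheel '{"plan":[0,0,0,0.116,0,0,0,0.232,0,0,0,0.348,0,0,0,0.464,0,0,0,0.58]}'
python3 -m handwheel '{"plan":[0,0,0,0.116,0,0,0,0.232,0,0,0,0.348,0,0,0,0.464,0,0,0,0.58]}'
python3 -m handwheel '{"plan":[0,0,0,0.116,0,0,0,0.232,0,0,0,0.348,0,0,0,0.464,0,0,0,0.58]}'
python3 -m handwheel '{"plan":[0,0,0,0.116,0,0,0,0.232,0,0,0,0.348,0,0,0,0.464,0,0,0,0.58]}'
python3 -m handwheel '{"plan":[0,0,0,0.116,0,0,0,0.232,0,0,0,0.348,0,0,0,0.464,0,0,0,0.58]}'
python3 -m handwheel '{"plan":[0,0,0,0.116,0,0,0,0.2416,0,0,0,0.2416,0,0,0,0.2416]}'
python3 - <<'E'
from h import *
print(arm.get_obs()['q'])
im=arm.capture('wrist'); cv2.imwrite('pics/w4.png',im[:,:,::-1])
E
```

```text
time: 10.7
eef_pos: [0.5124, -0.2844, 0.142]
ee_rot: [3.14, -0.003, -0.045]
wrist_force: [0.1, -0.7, -0.5]
gripper_width: 0.0558
grasp_force: 19.9
time: 11.12
eef_pos: [0.5109, -0.2839, 0.1386]
ee_rot: [-3.142, 0.0, 0.54]
wrist_force: [0.1, -0.1, -0.9]
gripper_width: 0.0559
grasp_force: 19.9
time: 11.53
eef_pos: [0.5109, -0.284, 0.1385]
ee_rot: [-3.141, 0.0, 1.12]
wrist_force: [0.3, 0.3, -2.7]
gripper_width: 0.0559
grasp_force: 19.9
time: 11.95
eef_pos: [0.5109, -0.2841, 0.1385]
ee_rot: [-3.141, 0.0, 1.7]
wrist_force: [0.6, 0.4, -1.5]
gripper_width: 0.0566
grasp_force: 19.9
time: 12.37
eef_pos: [0.5108, -0.2841, 0.1384]
ee_rot: [-3.141, -0.0, 2.28]
wrist_force: [-1.1, 0.9, -2.5]
gripper_width: 0.0559
grasp_force: 19.9
time: 12.78
eef_pos: [0.5108, -0.2842, 0.1384]
ee_rot: [-3.141, -0.0, 2.86]
wrist_force: [0.1, -0.1, -1.8]
gripper_width: 0.0563
grasp_force: 19.9
time: 13.12
eef_pos: [0.5109, -0.284, 0.1384]
ee_rot: [3.141, -0.0, 3.092]
wrist_force: [0.1, 0.5, -1.9]
gripper_width: 0.0559
grasp_force: 19.9
[ 0.94130435  0.59005785 -0.77257988  1.74113827  0.47640523  1.00840395
  1.51313878]
```

View pics/w4.png

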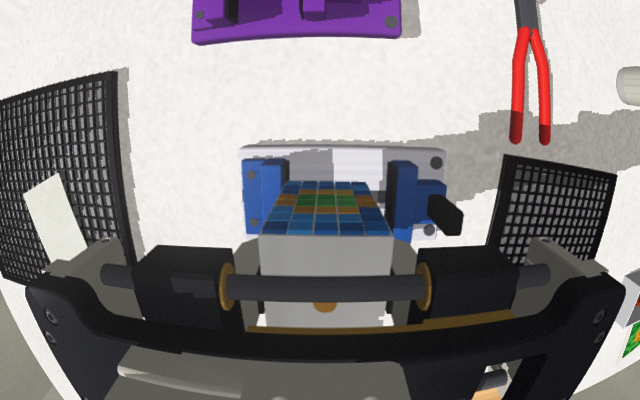

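The mosaic now faces the robot, so the bare face looks to the maker. The block sits above the gap between the jaws. Lowering it.

```bash
python3 -m handwheel '{"plan":[0,3,-15,0,0,3,-35,0,0,3,-50,0,0,3,-58,0,0,3,-58,0]}' 
python3 -m handwheel '{"plan":[0,0,-2,0,0,0,-4,0,0,0,-6,0,0,0,-6,0]}'
```

```text
time: 13.58
eef_pos: [0.5101, -0.2806, 0.0791]
ee_rot: [3.141, -0.003, 3.094]
wrist_force: [0.1, -0.5, -2.2]
gripper_width: 0.056
grasp_force: 19.9
time: 13.92
eef_pos: [0.5116, -0.281, 0.0752]
ee_rot: [-3.141, 0.001, 3.096]
wrist_force: [-0.1, 0.5, -1.5]
gripper_width: 0.0559
grasp_force: 19.9
```

```bash
python3 -m handwheel '{"plan":[0,0,-1,0,0,0,-1,0,0,0,-1,0]}'
python3 -m handwheel '{"plan":[0,0,-1,0,0,0,-1,0,0,0,-1,0]}'
```

```text
time: 14.17
eef_pos: [0.5118, -0.2809, 0.0749]
ee_rot: [-3.141, 0.001, 3.096]
wrist_force: [-0.8, 1.2, 6.6]
gripper_width: 0.0564
grasp_force: 20.0
time: 14.42
eef_pos: [0.5118, -0.2808, 0.0749]
ee_rot: [-3.14, 0.001, 3.096]
wrist_force: [-5.7, 2.8, 16.7]
gripper_width: 0.0562
grasp_force: 20.0
```

```bash
python3 -m handwheel '{"plan":[0,0,2,0,0,0,2,0,0,0,2,0,0,0,2,0,0,0,2,0]}' 0.85
python3 -m handwheel '{"plan":[0,0,30,0,0,0,60,0,0,0,90,-0.1,0,10,120,-0.22,1,30,125,-0.34]}' 0.6
python3 -m handwheel '{"plan":[1,20,0,-0.12,2,40,0,-0.24,3,58,0,-0.36,3,58,0,-0.48,3,58,0,-0.6]}' 
python3 -m handwheel '{"plan":[0,0,0,-0.12,0,0,0,-0.24,0,0,0,-0.36,0,0,0,-0.48,0,0,0,-0.6]}' 
python3 -m handwheel '{"plan":[0,0,0,-0.03,0,0,0,-0.03,0,0,0,-0.03]}'
python3 - <<'E'
from h import *
im=arm.capture('wrist'); cv2.imwrite('pics/w5.png',im[:,:,::-1])
E
```

```text
time: 14.83
eef_pos: [0.5112, -0.2809, 0.0746]
ee_rot: [3.141, -0.0, 3.096]
wrist_force: [-0.7, 1.3, -0.3]
gripper_width: 0.0775
grasp_force: 0.0
time: 15.25
eef_pos: [0.5141, -0.2534, 0.2043]
ee_rot: [-3.141, 0.007, 2.747]
wrist_force: [0.5, -0.1, 0.7]
gripper_width: 0.0559
grasp_force: 0.0
time: 15.67
eef_pos: [0.5153, -0.1912, 0.1998]
ee_rot: [3.141, -0.0, 2.153]
wrist_force: [0.3, -0.9, 0.5]
gripper_width: 0.0555
grasp_force: 0.0
time: 16.08
eef_pos: [0.5151, -0.1927, 0.1996]
ee_rot: [-3.141, -0.0, 1.551]
wrist_force: [-0.4, 1.1, -1.3]
gripper_width: 0.0549
grasp_force: 0.0
time: 16.33
eef_pos: [0.5152, -0.1927, 0.1996]
ee_rot: [-3.141, 0.0, 1.528]
wrist_force: [-0.8, 0.8, 0.6]
gripper_width: 0.0551
grasp_force: 0.0
```

View pics/w5.png

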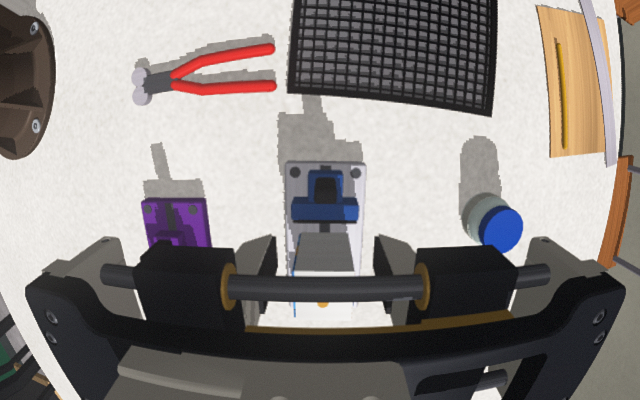

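The block stands between the jaws with its mosaic on the left, towards the robot. The bar at column 325 is centred between the fingers. I'll pinch it and push the jaw shut.

```bash
python3 -m handwheel '{"plan":[0,0,-38,0,0,0,-76,0,0,0,-110,0,0,0,-130,0,0,0,-130,0]}' 
python3 -m handwheel '{"plan":[0,0,0,0,0,0,0,0,0,0,0,0,0,0,0,0,0,0,0,0]}' 0 25
python3 -m handwheel '{"plan":[0,0,0,0,0,0,0,0,0,0,0,0]}'
python3 -m handwheel '{"plan":[0,-5,0,0,-1,-10,0,0,-1,-15,0,0,-1,-20,0,0,-1,-24,0,0]}' 
python3 -m handwheel '{"plan":[0,-1,0,0,0,-2,0,0,0,-3,0,0,0,-4,0,0,0,-4,0,0]}' 
python3 -m handwheel '{"plan":[0,-1,0,0,0,-2,0,0,0,-2,0,0]}'
```

```text
time: 16.8
eef_pos: [0.5122, -0.1922, 0.0656]
ee_rot: [-3.135, -0.002, 1.528]
wrist_force: [-1.0, -0.4, 0.8]
gripper_width: 0.055
grasp_force: 0.0
time: 17.22
eef_pos: [0.516, -0.1932, 0.071]
ee_rot: [3.139, 0.001, 1.526]
wrist_force: [-0.2, 0.8, 0.9]
gripper_width: 0.0265
grasp_force: 0.0
time: 17.47
eef_pos: [0.5154, -0.1931, 0.0706]
ee_rot: [3.141, 0.001, 1.526]
wrist_force: [-1.9, 0.2, 7.4]
gripper_width: 0.0199
grasp_force: 25.0
time: 17.88
eef_pos: [0.5141, -0.216, 0.0706]
ee_rot: [-3.141, -0.001, 1.527]
wrist_force: [-5.1, 4.6, 10.4]
gripper_width: 0.0198
grasp_force: 25.0
time: 18.3
eef_pos: [0.5139, -0.2197, 0.0706]
ee_rot: [-3.141, -0.001, 1.527]
wrist_force: [-4.9, 4.6, 10.5]
gripper_width: 0.0201
grasp_force: 25.0
time: 18.55
eef_pos: [0.5137, -0.2216, 0.0706]
ee_rot: [-3.141, -0.001, 1.527]
wrist_force: [-6.3, 5.1, 11.3]
gripper_width: 0.02
grasp_force: 25.0
```

```bash
python3 -m handwheel '{"plan":[0,-1,0,0,0,-2,0,0,0,-2,0,0]}'
python3 -m handwheel '{"plan":[0,-1,0,0,0,-2,0,0,0,-3,0,0,0,-3,0,0]}'
```

```text
time: 18.8
eef_pos: [0.5136, -0.2232, 0.0706]
ee_rot: [-3.141, -0.001, 1.527]
wrist_force: [-5.7, 5.9, 12.3]
gripper_width: 0.02
grasp_force: 25.0
time: 19.13
eef_pos: [0.5137, -0.2233, 0.0706]
ee_rot: [-3.14, -0.004, 1.529]
wrist_force: [-6.9, 14.8, 14.6]
gripper_width: 0.0194
grasp_force: 25.0
```

```bash
python3 -m handwheel '{"plan":[0,0,0,0,0,0,0,0,0,0,0,0,0,0,0,0,0,0,0,0]}' 0.7
python3 -m handwheel '{"plan":[0,0,30,0,0,0,70,0,0,0,110,0,0,5,150,0,0,25,180,0]}' 1
python3 -m handwheel '{"plan":[-1,38,5,0.02,-2,76,10,0.04,-3,114,15,0.06,-4,152,20,0.08,-5,190,20,0.1]}'
python3 -m handwheel '{"plan":[-1,39,0,0.02,-2,78,0,0.04,-3,117,0,0.06,-4,156,0,0.08,-5,195,0,0.1]}'
python3 -m handwheel '{"plan":[-1,39,0,0.02,-2,78,0,0.02,-2,100,0,0.02,-2,110,0,0.02,-2,110,0,0.02]}'
python3 - <<'E'
from h import *
o=arm.get_obs(); print(o['q'])
np.savez('pics/w6.npz',*cam('wrist'))
im=arm.capture('wrist'); cv2.imwrite('pics/w6.png',im[:,:,::-1])
E
```

```text
time: 19.55
eef_pos: [0.5142, -0.2283, 0.0697]
ee_rot: [3.141, 0.0, 1.526]
wrist_force: [-0.1, 0.2, 0.0]
gripper_width: 0.0488
grasp_force: 0.0
time: 19.97
eef_pos: [0.5144, -0.2062, 0.2529]
ee_rot: [3.139, 0.002, 1.521]
wrist_force: [1.1, -1.2, 0.1]
gripper_width: 0.0822
grasp_force: 0.0
time: 20.38
eef_pos: [0.5093, -0.0113, 0.2709]
ee_rot: [3.14, 0.0, 1.627]
wrist_force: [0.7, 0.5, -0.3]
gripper_width: 0.0916
grasp_force: 0.0
time: 20.8
eef_pos: [0.504, 0.1837, 0.2699]
ee_rot: [3.141, 0.0, 1.726]
wrist_force: [-0.1, 0.9, 0.0]
gripper_width: 0.0917
grasp_force: 0.0
time: 21.22
eef_pos: [0.5014, 0.2945, 0.2695]
ee_rot: [-3.141, -0.001, 1.75]
wrist_force: [-0.9, -0.4, -0.2]
gripper_width: 0.0919
grasp_force: 0.0
[-0.13616651  0.42628362 -0.69171513  1.58960696  0.28246807  1.22825809
 -0.70035859]
```

View pics/w6.png

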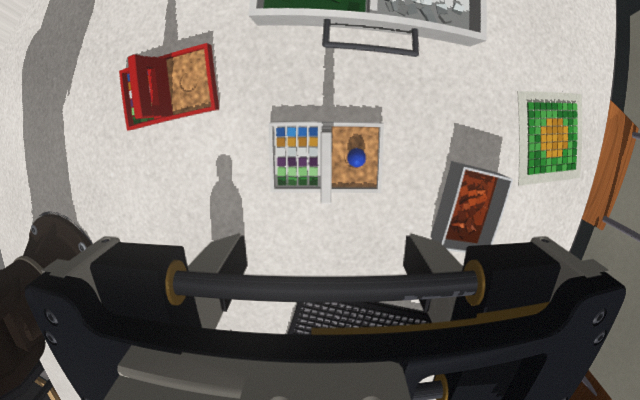

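The white tray's rim corners are at about (273,123), (382,124), (379,190) and (273,190). The handle top runs (326,131)–(326,202), and the marble at (356,158) is on the maker (right) half.

Run:
```python
from h import *
from scipy.optimize import least_squares
z=np.load('pics/w6.npz'); c=[z['arr_0'],z['arr_1'],z['arr_2']]
uv=np.array([(273,123),(382,124),(379,190),(273,190),(326,131),(326,202)])
P=np.array([[-.075,.047,.018],[.075,.047,.018],[.075,-.047,.018],[-.075,-.047,.018],[0,.04,.092],[0,-.04,.092]])
f=lambda p:(proj('wrist',place(P,*p),c)-uv).ravel()
r=least_squares(f,[.5,.3,.17]); print(r.x.round(4),r.fun.reshape(-1,2).round(1))
print(proj('top',place(P,*r.x)).round(0).tolist())
```

```text
[0.5008 0.3109 0.1715] [[-4.3 -1.7]
 [ 2.6 -1.7]
 [ 2.4  2.1]
 [-2.4  1.3]
 [ 1.  -0.7]
 [ 0.3  1.3]]
[[206.0, 230.0], [197.0, 179.0], [229.0, 173.0], [238.0, 224.0], [196.0, 202.0], [225.0, 196.0]]
```

```bash
python3 -m handwheel '{"plan":[0,5,-35,-0.008,0,14,-75,-0.008,0,14,-115,-0.008,0,14,-140,-0.008,0,14,-150,-0.008]}' 0.5
python3 -m handwheel '{"plan":[0,0,-1,0,0,0,-1,0]}'
python3 - <<'E'
from h import *
im=arm.capture('wrist'); cv2.imwrite('pics/w7.png',im[90:330,170:490,::-1].repeat(2,0).repeat(2,1))
E
```

```text
time: 21.68
eef_pos: [0.5015, 0.3015, 0.1157]
ee_rot: [-3.136, 0.004, 1.735]
wrist_force: [-0.6, 0.0, -0.2]
gripper_width: 0.0629
grasp_force: 0.0
time: 21.85
eef_pos: [0.5031, 0.305, 0.1196]
ee_rot: [3.141, 0.0, 1.736]
wrist_force: [0.1, -1.0, 0.1]
gripper_width: 0.0502
grasp_force: 0.0
```

View pics/w7.png

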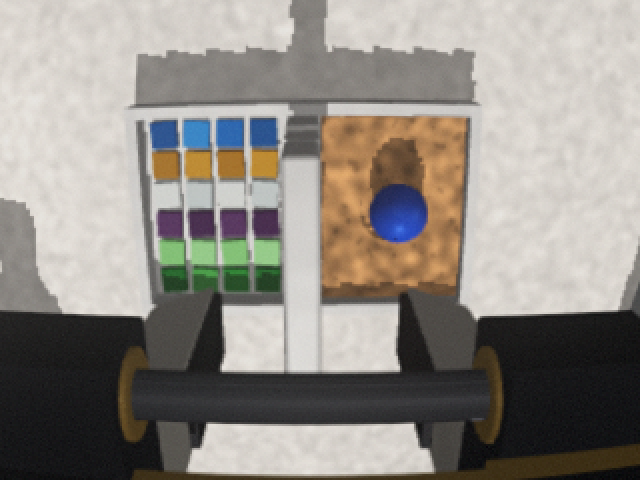

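Run:
```python
from h import *
print(unproj('wrist',[(321.5,167.5),(170+322/2,90+340/2),(170+285/2,90+340/2)],.092).round(4),unproj('wrist',[(170+132/2,90+108/2),(170+477/2,90+108/2)],.018).round(4), arm.get_obs()['eef_pos'],arm.get_obs()['ee_rot'][2])
```

```text
[[0.4946 0.35   0.092 ]
 [0.5104 0.2917 0.092 ]
 [0.4987 0.2898 0.092 ]] [[0.4226 0.3446 0.018 ]
 [0.5642 0.3681 0.018 ]] [0.50342878 0.30585547 0.12045198] 1.7368973660917182
```

```bash
python3 -m handwheel '{"plan":[-2,5,-5,0,-2,5,-25,0,-2,5,-42,0,-2,5,-50,0,-2,5,-50,0]}'
python3 -m handwheel '{"plan":[0,0,0,0,0,0,0,0,0,0,0,0]}' 0.22
python3 -m handwheel '{"plan":[0,0,0,0,0,0,0,0,0,0,0,0,0,0,0,0,0,0,0,0]}' 0 30
python3 -m handwheel '{"plan":[0,0,0,0,0,0,0,0,0,0,0,0]}'
```

```text
time: 22.32
eef_pos: [0.4998, 0.3109, 0.0681]
ee_rot: [-3.141, 0.001, 1.738]
wrist_force: [0.1, -0.2, 0.2]
gripper_width: 0.0459
grasp_force: 0.0
time: 22.57
eef_pos: [0.5008, 0.3118, 0.07]
ee_rot: [3.14, -0.001, 1.738]
wrist_force: [0.5, -0.2, -0.3]
gripper_width: 0.0306
grasp_force: 0.0
time: 22.98
eef_pos: [0.5002, 0.3112, 0.0691]
ee_rot: [3.141, -0.0, 1.738]
wrist_force: [-1.6, -0.9, 5.7]
gripper_width: 0.0117
grasp_force: 30.0
time: 23.23
eef_pos: [0.5002, 0.3112, 0.0691]
ee_rot: [3.141, -0.0, 1.738]
wrist_force: [-1.7, -0.5, 6.8]
gripper_width: 0.0118
grasp_force: 30.0
```

```bash
python3 -m handwheel '{"plan":[0,0,2,0,0,0,5,0,0,0,10,0,0,0,16,0,0,0,23,0]}'
python3 -m handwheel '{"plan":[0,0,8,0,0,0,16,0,0,0,24,0,0,0,32,0,0,0,40,0]}'
python3 -m handwheel '{"plan":[0,0,8,0,0,0,15,0,0,0,20,0,0,0,24,0,0,0,26,0]}'
python3 -m handwheel '{"plan":[0,0,1,0,0,0,1,0,0,0,1,0]}'
python3 - <<'E'
from h import *
im=arm.capture('wrist'); cv2.imwrite('pics/w8.png',im[:,:,::-1])
for k in ['tray','marble_center']:
    print(k,[(round(float(d['p']),2),[int(v) for v in d['extent']]) for d in arm.cut_out('wrist',k)][:3])
E
```

```text
time: 23.65
eef_pos: [0.5001, 0.311, 0.0921]
ee_rot: [-3.141, 0.0, 1.738]
wrist_force: [0.1, 0.1, -1.8]
gripper_width: 0.0118
grasp_force: 30.0
time: 24.07
eef_pos: [0.5003, 0.3111, 0.1327]
ee_rot: [3.141, -0.0, 1.738]
wrist_force: [-0.5, -0.3, -3.1]
gripper_width: 0.0119
grasp_force: 30.0
time: 24.48
eef_pos: [0.5003, 0.3112, 0.1583]
ee_rot: [3.141, -0.0, 1.738]
wrist_force: [-0.2, -0.1, -3.3]
gripper_width: 0.0117
grasp_force: 30.0
time: 24.73
eef_pos: [0.5001, 0.311, 0.1584]
ee_rot: [-3.141, 0.0, 1.738]
wrist_force: [0.0, -0.3, -1.9]
gripper_width: 0.0118
grasp_force: 30.0
tray [(0.96, [214, 156, 220, 173]), (0.78, [59, 40, 123, 116])]
marble_center [(0.69, [367, 203, 33, 37])]
```

```bash
python3 -m handwheel '{"plan":[0,-1,0,0,1,-3,0,0,2,-6,0,0,3,-10,0,0,5,-15,0,0]}'
python3 -m handwheel '{"plan":[3,-9,0,-0.01,7,-22,0,-0.02,12,-36,0,-0.035,17,-52,0,-0.052,23,-68,0,-0.07]}'
python3 -m handwheel '{"plan":[5,-15,0,-0.018,10,-29,0,-0.034,14,-43,0,-0.049,19,-57,0,-0.06,23,-71,0,-0.07]}'
python3 -m handwheel '{"plan":[5,-14,0,-0.014,10,-28,0,-0.028,14,-42,0,-0.042,19,-56,0,-0.056,23,-70,0,-0.07]}'
python3 -m handwheel '{"plan":[5,-13,0,-0.014,9,-26,0,-0.028,13,-38,0,-0.042,17,-49,0,-0.056,20,-59,0,-0.07]}'
python3 -m handwheel '{"plan":[4,-9,0,-0.005,8,-18,0,-0.008,11,-26,0,-0.01,13,-33,0,-0.01,14,-38,0,-0.01]}'
python3 -m handwheel '{"plan":[0,-2,0,0,0,-3,0,0,0,-3,0,0,0,-3,0,0,0,-3,0,0]}'
python3 - <<'E'
from h import *
a=arm.capture('wrist'); b=arm.capture('side')
m=[(round(float(d['p']),2),[int(v) for v in d['extent']]) for d in arm.cut_out('wrist','marble_center')][:3]; print(m)
im=np.vstack([a[100:340,120:520],b[100:340,150:550]]); cv2.imwrite('pics/fin.png',np.hstack([a[80:340,170:490],b[80:340,170:490]]).repeat(1,0)[:,:,::-1])
K=arm.capture('top'); cv2.imwrite('pics/top9.png',K[:,:,::-1])
E
```

```text
time: 25.3
eef_pos: [0.5052, 0.2958, 0.1587]
ee_rot: [-3.141, 0.0, 1.739]
wrist_force: [-0.4, 0.9, -2.2]
gripper_width: 0.0116
grasp_force: 30.0
time: 25.72
eef_pos: [0.5287, 0.2257, 0.1587]
ee_rot: [-3.142, 0.001, 1.666]
wrist_force: [0.5, 0.5, -2.6]
gripper_width: 0.0119
grasp_force: 30.0
time: 26.13
eef_pos: [0.5517, 0.1557, 0.1588]
ee_rot: [3.141, -0.0, 1.597]
wrist_force: [1.0, -0.1, -3.3]
gripper_width: 0.0115
grasp_force: 30.0
time: 26.55
eef_pos: [0.5748, 0.0857, 0.1587]
ee_rot: [3.141, -0.0, 1.527]
wrist_force: [0.3, -0.5, -2.4]
gripper_width: 0.012
grasp_force: 30.0
time: 26.97
eef_pos: [0.5947, 0.0269, 0.1587]
ee_rot: [3.141, 0.0, 1.457]
wrist_force: [0.2, -0.4, -3.1]
gripper_width: 0.0119
grasp_force: 30.0
time: 27.38
eef_pos: [0.6085, -0.0108, 0.1587]
ee_rot: [3.142, 0.0, 1.448]
wrist_force: [0.1, -0.7, -3.1]
gripper_width: 0.0117
grasp_force: 30.0
time: 27.8
eef_pos: [0.6081, -0.0122, 0.1588]
ee_rot: [3.142, -0.0, 1.449]
wrist_force: [-0.2, 0.5, -2.0]
gripper_width: 0.0121
grasp_force: 30.0
[(0.86, [366, 209, 37, 34])]
```

View pics/fin.png

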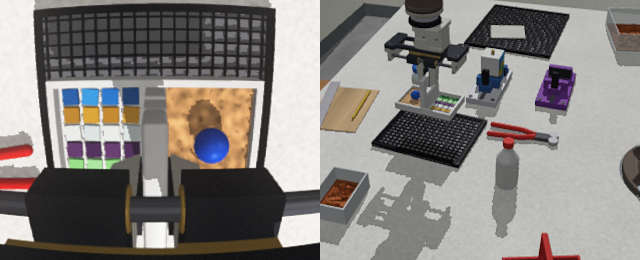

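The tray hangs level over the mat, with the marble in its pocket at (212,145) on the maker side. The block stands in the holder with the jaw shut, and the glue bottle and nippers show no visible movement. Handing in.

```bash
python3 -c "
from workcell import arm
print(arm.job_done())"
```

```text
the job is handed in; nothing more can be done
None
```

I handed the job in at about 28 s with no verdict returned: the block is turned with its bare face to the maker, the jaw is snug, and the tray is held level about 9 cm above the table over the mat's centre with the marble in its pocket; I viewed 11 pictures, one over the limit of 10.

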